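Fit a bayonet lamp cartridge and switch the light source on

ROBOT

A 6-joint arm with a two-finger parallel gripper is mounted at the origin on the work surface. World frame = base frame: x ahead of the robot, y to its left, z up, the work surface at z = 0. Lengths are in m, angles in rad, forces in N, time in s.
With the tool pointing down it reaches from about 0.35 to 0.85 m from the base axis. Payload 8.1 kg.
Tool frame: the origin (TCP) lies on the centre line of the jaws, within the pads' length; the fingertips stand robot.finger_overhang ahead of it and the grasp point (between the pads) lies 5 mm behind it (robot.finger_overhang is the distance from the TCP to the fingertips, in m); z points along the fingers, y is the direction in which the jaws open and shut (so a half turn about z gives the same grasp; the last joint's range is limited). The gripper opens to 93 mm and grips with 3 to 60 N. Pads are 15 mm wide; open, the fingers measure 128 mm over their backs; the gripper's body (75 mm by 188 mm) begins 65 mm behind the grasp point.
Start: joints at [1.135, 0.13, 1.488, -0, 1.523, -0.085], TCP at [0.206, 0.563, 0.233] pointing down, gripper open.
Joint ranges: [-2.96, 2.96], [-0.89, 2.26], [0.02, 2.5], [-1.34, 4.48], [0, 2.73], [-2.66, 2.66]. Speed limits (rad/s): [2.39, 2.39, 2.79, 3.14, 3.14, 3.14].

INTERFACE

Orientations are given as a rotation vector (axis times angle).
In Python, from plant import robot gives the robot as it stands. The module is installed in compiled form; this text tells all that it offers.
- The arm moves only by the tool carry_out, never from a script. Its argument "commands" is a list that holds one entry, the list of rows, each a list of 4 numbers: the shift along the tool's x, y, z in cm, then the turn about the tool's z in degrees. In form: [[[tx, ty, tz, roll], ...]]. A call has 1 to 20 rows; each row shifts and turns the commanded pose from where the row before left it, along the tool's axes as they then stand; what a row does not reach is not made up. A row lasts 1/12 s, in which the tool goes at most 41.7 mm and 7.16 degrees, less where a joint would pass 70% of its speed; a pose out of reach is approached as far as the arm can. A call is refused whole if a number of a shift passes 4.17 or a number of a turn 7.16, either way. A call with a gripper value outside its range is refused whole. "claw" is the finger opening in cm, from 0 to 9.3, set as the call begins (left out, the last holds). The fingers move at their own pace and stop on an object; "grip_force" is the grip in N (left out, the last holds). Time passes only in rows, so rows that do not move let the fingers close. It gives the time, the measured TCP pose, the force and the opening at its end, in the units of the state.
- robot.read_state(): the state, without advancing time (a new reading comes with each control period).
- robot.read_camera(name): name is "scene" or "top" or "wrist"; returns the picture (400x640x3 uint8, red, green, blue); there is no depth.
- robot.camera_params(name): a dict with "mtx" (3x3 intrinsics, pixels), "R" (3x3) and "t" (3): a world point X has camera coordinates R X + t. Camera axes: x right, y down, z forward; pixel columns grow to the right and rows downward; lengths in m; the calibration is good to about 2 mm. A picture is of the moment at which its call begins: read the wrist's pose just before it. camera_params takes no time and is no camera call; for the wrist camera it gives the pose at the moment of the call.
- robot.close_job(): hands the job in, once; it reports no verdict.
The state is a dict: "t": time; "q": joint angles; "dq": joint speeds; "joint_torque": joint torques, N m; "tool_pos": TCP position; "orientation": TCP orientation; "force": force on the tool from outside, world axes, zero at the start; "wrist_torque": the same for the moment, N m; "opening": finger opening in m.
Only numpy, scipy, OpenCV 4.12 (cv2) and the standard library are available. Lean on these libraries where they do the work, as an engineer would, in place of code of your own. Each camera call takes 0.05 s, during which the arm holds its last target.

TASK

Take the lamp cartridge with the blue grip from the wooden tray and fit it in the port of the white light source: lugs through the slots, push it down against the spring, turn it a quarter turn clockwise (seen from above) and let it spring up so that it is locked, then let go of it. After that, switch the lamp on by pushing the red-knobbed toggle lever all the way over to its other side. Leave the orange cartridge and everything else on the bench where it is.

Things in the scene. Friction and masses are not known exactly. Their poses are not given: they have to be found in the camera images.
- blue_lamp: lamp cartridge to fit, 84 to 168 g, upright in the tray, in either place. Origin at the centre of its underside, z up its axis. Dark plug 40 mm diameter, z = 0 to 21 mm (nose 34 mm at z = 0, 40 mm from z = 5); two brass lugs on it, along +x and -x, 8 mm wide, z = 6 to 10 mm, reaching 27 mm from the axis; collar 62 mm diameter, z = 21 to 27 mm. A half turn makes no difference
- blue_grip (a point): centre of the cartridge's blue grip bar, 42 mm above its underside; the bar is 52 mm long along x (in line with the lugs), 16 mm thick along y and 30 mm high, and stands on the collar
- port (a point): centre of the port's mouth, level with the top of its ring, 105 mm above the bench; axes as the light source's. Black tower, 74 mm diameter; metal ring in it, bore 43 mm, with two slots 14 mm wide at +x and -x (white dots). Lugs in the slots, the cartridge drops in until its underside is 11 mm below this point, on the plunger. Pushed 18 mm below or more, its lugs clear the ring and it can turn
- lock_mark (a point): one of two green dots on the tower, 33.5 mm from the port's axis at +y (the other at -y): where the lugs end, 90 degrees clockwise from the slots. Turning is blocked the other way, and 8 degrees or so beyond. Let go here, the spring lifts the cartridge into notches, underside 14 mm below the mouth; let go sooner, it stays jammed 18 mm below and can be pushed and turned on
- plunger (a joint): how far the sprung copper plunger in the port is pressed down, m: 0 free, about 0.003 with the cartridge locked, 0.010 with the cartridge's underside 21 mm below the mouth, when its collar meets the ring (hard stop). The spring pushes up with 5 N at 0 and 10 N at 0.010
- light_box: white light source with the port and the switch on top, fixed to the bench; 170 mm along x, 250 mm along y, top at 75 mm. Origin under its centre, on the bench. The port lies at (0, -65) mm, the switch at (0, +75) mm in its frame
- lamp_switch (a joint): toggle lever on a 70 x 50 x 25 mm black block on the light source; angle in rad: 0 to 0.15 at the start (off, leaning to the light source's -x), 1.0 fully over to +x (on). Hinge along the light source's y, 97 mm above the bench, over the block's centre; it stays where it is left and needs about 1 to 2 N at the knob
- lamp_switch_tip (a point): centre of the lever's red ball knob (26 mm diameter), 55 mm from its hinge, about 145 mm above the bench when off
- tray: wooden tray fixed to the bench, 110 mm along x, 230 mm along y, walls 14 mm high, floor 5 mm above the bench; holds the two cartridges at y = about +57 and -57 mm. Origin under its centre
- orange_lamp: the other lamp cartridge: same shape as the blue one but with an orange grip bar; it stays in the tray
- rock: small red-brown rock specimen, about 52 mm across, 34 mm high; origin at its underside
- objective: steel microscope objective standing on end, 28 mm diameter, 45 mm high; origin at its underside
- oil_bottle: amber immersion-oil bottle, 34 mm diameter, 70 mm high; origin at its underside
- dish: shallow clear glass dish, 90 mm diameter, 16 mm high; origin at its underside
- brush: cleaning brush lying flat, 160 mm long
- mouse: black computer mouse, 100 x 58 x 31 mm; origin at its underside

How it is judged:
By the outcome, as a careful person would: the job done as asked, in the order asked, and still so for the second after the job is handed in, with the robot touching nothing.
It also fails if it takes over 48 s, if anything falls off the work surface, if the arm or the gripper's body presses on something with over 40 N, if the wrist force passes 120 N, or if a joint passes its speed limit or range.

## Working session

There is one attempt and no reset: what is moved stays moved. The work goes in short steps, Python scripts to look and compute and a tool call to move; the robot and the scene stay as the last step left them, time stands still between calls to the robot, and variables do not carry over. Pictures are saved under pics/ and viewed, and the job is handed in when it is done.

Besides the shell and the picture viewer there is one more tool, called after ">>>" by a JSON object that holds its "name" and its "arguments", one argument or row to a line. carry_out: Moves the arm, as the interface text tells. Its arguments: {"type":"object","properties":{"commands":{"type":"array","items":{"type":"array","items":{"type":"array","items":{"type":"number"}}}},"claw":{"type":"number"},"grip_force":{"type":"number"}},"required":["commands"]}

```bash
mkdir -p pics; python3 - <<'E'
from plant import robot
import cv2
s=robot.read_state();print({k:(v if not hasattr(v,'round') else v.round(3) if hasattr(v,'shape') else round(v,3)) for k,v in s.items()},robot.finger_overhang)
for n in ["scene","top"]:
    im=robot.read_camera(n);cv2.imwrite(f"pics/{n}0.png",im[:,:,::-1])
    p=robot.camera_params(n);print(n,p)
E
```

```text
{'t': 0.0, 'q': array([ 1.135,  0.131,  1.489, -0.   ,  1.523, -0.085]), 'dq': array([-0.001,  0.   ,  0.002,  0.001, -0.   ,  0.   ]), 'joint_torque': array([ 1.0000e-03, -5.5985e+01, -4.9176e+01,  7.7000e-02,  3.6000e-02,
       -0.0000e+00]), 'tool_pos': array([0.206, 0.563, 0.232]), 'orientation': array([-5.480e-01, -3.093e+00,  3.000e-03]), 'force': array([ 0.205, -1.252,  0.704]), 'wrist_torque': array([-0.04 ,  0.001,  0.051]), 'opening': 0.09280192698198264} 0.014
scene {'mtx': array([[424.52799481,   0.        , 319.96223179],
       [  0.        , 424.52799481, 204.3594408 ],
       [  0.        ,   0.        ,   1.        ]]), 'R': array([[ 0.1882433 ,  0.98198834,  0.01622847],
       [ 0.54968595, -0.09165051, -0.83032857],
       [-0.81388563,  0.16522436, -0.55703779]]), 't': array([-0.06807978, -0.20186183,  1.65623997])}
top {'mtx': array([[395.82237219,   0.        , 325.48840629],
       [  0.        , 395.82237219, 195.79051808],
       [  0.        ,   0.        ,   1.        ]]), 'R': array([[-0.02912002, -0.99945622,  0.01546913],
       [-0.98922631,  0.02659384, -0.14395856],
       [ 0.1434689 , -0.01949454, -0.9894628 ]]), 't': array([-0.0035918 ,  0.5201884 ,  1.06904207])}
```

View pics/scene0.png

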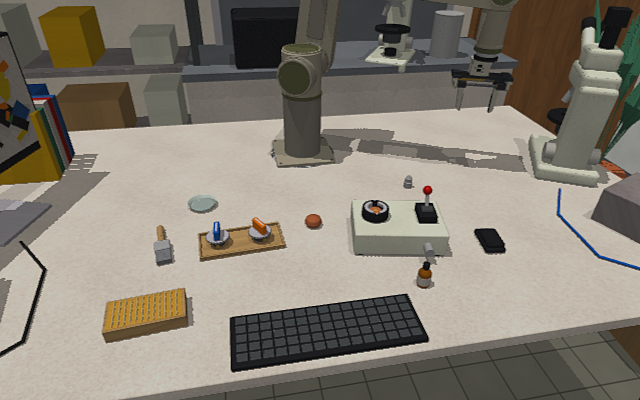

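View pics/top0.png

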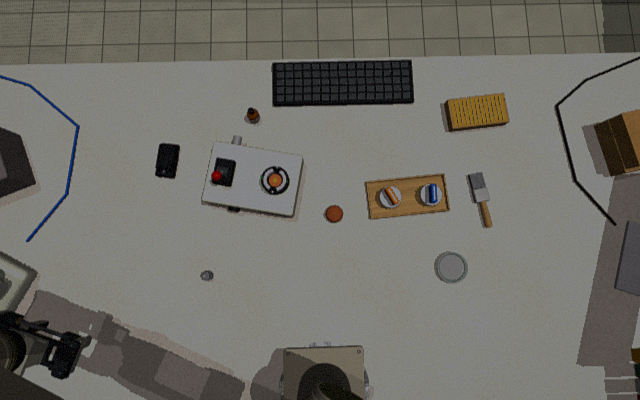

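The scene and top views show the blue bar at top pixel (431,195), the orange one at (390,196), the port at (275,180) and the red knob at (217,176). Next I'll measure these.

```bash
cat > h.py <<'E'
import numpy as np, cv2
from plant import robot
def ray(p,uv):
    d=np.linalg.solve(p["mtx"],[uv[0],uv[1],1.0]); R=p["R"]
    return -R.T@p["t"], R.T@d
def onz(p,uv,z):
    c,d=ray(p,uv); return c+d*(z-c[2])/d[2]
def proj(p,X):
    c=p["R"]@np.asarray(X,float)+p["t"]; u=p["mtx"]@c; return u[:2]/u[2]
def tri(p1,a,p2,b):
    c1,d1=ray(p1,a);c2,d2=ray(p2,b)
    s=np.linalg.lstsq(np.c_[d1,-d2],c2-c1,rcond=None)[0]
    A,B=c1+d1*s[0],c2+d2*s[1]; return (A+B)/2,np.linalg.norm(A-B)
def blobs(im,lo,hi,amin=20):
    h=cv2.cvtColor(im,cv2.COLOR_RGB2HSV)
    m=cv2.inRange(h,np.array(lo),np.array(hi))
    n,l,s,c=cv2.connectedComponentsWithStats(m)
    out=[]
    for i in range(1,n):
        if s[i,4]>=amin:
            cs,_=cv2.findContours((l==i).astype(np.uint8),cv2.RETR_EXTERNAL,cv2.CHAIN_APPROX_NONE)
            out.append((c[i].round(2),int(s[i,4]),cv2.minAreaRect(max(cs,key=len))))
    return out,m
E
python3 - <<'E'
from h import *
P={n:robot.camera_params(n) for n in("scene","top")}
I={n:cv2.imread(f"pics/{n}0.png")[:,:,::-1].copy() for n in P}
for n in P:
    for nm,lo,hi in [("blue",(100,120,50),(125,255,255)),("red",(0,200,90),(4,255,255)),("red2",(175,150,90),(180,255,255)),("orange",(8,160,90),(18,255,255))]:
        print(n,nm,[(b[0],b[1],np.round(b[2][1],1),round(b[2][2])) for b in blobs(I[n],lo,hi,15)[0]])
p=P["top"]
for uv,z in [((431,195),.062),((390,196),.062),((275,180),.105)]: print(uv,onz(p,uv,z).round(3))
a=cv2.resize(I["top"][130:230,190:310],None,fx=5,fy=5,interpolation=cv2.INTER_CUBIC);cv2.imwrite("pics/box.png",a[:,:,::-1])
a=cv2.resize(I["top"][165:225,360:455],None,fx=7,fy=7,interpolation=cv2.INTER_CUBIC);cv2.imwrite("pics/tray.png",a[:,:,::-1])
E
```

```text
scene blue [(array([45.15, 98.86]), 377, array([72.6, 18.8]), 52), (array([ 20.31, 110.35]), 184, array([15.6, 13.3]), 23), (array([589.83, 239.11]), 282, array([113.1,  21.7]), 45), (array([216.51, 231.94]), 87, array([18.,  6.]), 90)]
scene red [(array([40.46, 98.38]), 26, array([ 2., 16.]), 90), (array([427.35, 189.09]), 43, array([6., 7.]), 90)]
scene red2 []
scene orange [(array([ 3.54, 67.21]), 24, array([4.9, 8.5]), 45), (array([  3.11, 105.64]), 28, array([6.6, 7. ]), 72), (array([613.3 , 168.42]), 161, array([28.3,  7.2]), 32), (array([375.39, 208.85]), 33, array([ 5., 10.]), 90), (array([312.59, 220.01]), 149, array([12., 13.]), 90), (array([259.15, 226.28]), 127, array([18.8,  9.6]), 40), (array([424.41, 272.53]), 70, array([11.4,  7.3]), 14)]
top blue [(array([ 52.84, 153.26]), 531, array([167.2,  69.4]), 81), (array([433.48, 192.69]), 80, array([18.,  5.]), 90)]
top red [(array([215.97, 174.74]), 39, array([6., 6.]), 90)]
top red2 []
top orange [(array([633.94, 128.27]), 33, array([11.7,  6.9]), 69), (array([636.65, 146.59]), 17, array([5.4, 6.6]), 18), (array([274.73, 179.93]), 107, array([12.1, 11.6]), 27), (array([391.81, 194.76]), 59, array([18.,  5.]), 56), (array([334.36, 212.97]), 150, array([13.4, 13.4]), 45)]
(431, 195) [ 0.511 -0.307  0.062]
(390, 196) [ 0.511 -0.194  0.062]
(275, 180) [0.556 0.115 0.105]
```

View pics/box.png

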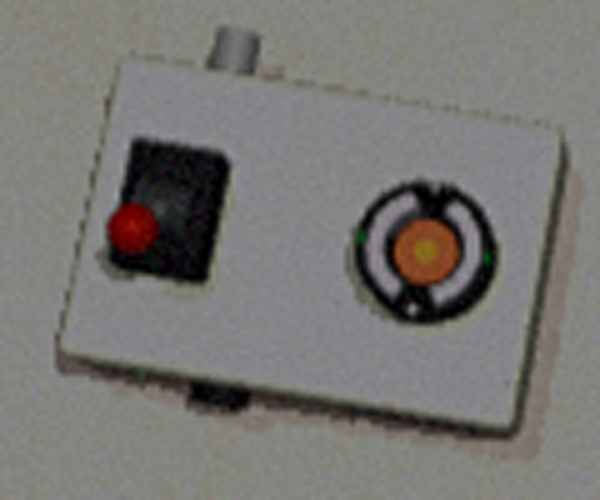

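View pics/tray.png

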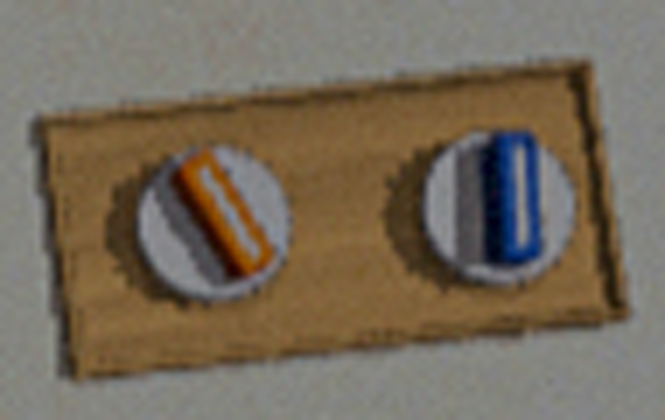

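```bash
python3 - <<'E'
from h import *
s=robot.read_state();p=robot.camera_params("wrist")
Rt=cv2.Rodrigues(s["orientation"])[0]
print(Rt.round(3)); print("cam in tool",(Rt.T@(-p["R"].T@p["t"]-s["tool_pos"])).round(3),"view dir in tool\n",(Rt.T@p["R"].T).round(3)); print(p["mtx"].round(1))
p=robot.camera_params("top")
c=[onz(p,(190+u/5,130+v/5),.075)[:2] for u,v in[(122,58),(565,128),(512,432),(60,350)]]
print(np.round(c,4),np.mean(c,0).round(4))
for a,b in[(0,1),(1,2),(2,3),(3,0)]:
  d=c[b]-c[a];print(np.linalg.norm(d).round(4),np.degrees(np.arctan2(d[1],d[0])).round(1))
E
```

```text
[[-0.939  0.344 -0.001]
 [ 0.344  0.939 -0.002]
 [ 0.    -0.002 -1.   ]]
cam in tool [ 0.066  0.    -0.152] view dir in tool
 [[-0.001 -0.971 -0.238]
 [ 1.    -0.001 -0.   ]
 [ 0.    -0.238  0.971]]
[[316.5   0.  318.2]
 [  0.  316.5 197.5]
 [  0.    0.    1. ]]
[[0.6728 0.2829]
 [0.6273 0.0409]
 [0.4611 0.0728]
 [0.512  0.3142]] [0.5683 0.1777]
0.2462 -100.7
0.1692 169.2
0.2467 78.1
0.1639 -11.0
```

>>> {"name": "carry_out", "arguments": {
  "commands": [
    [[-1.5,-1.0,-0.2,0],[-3.1,-2.05,-0.3,0],[-3.1,-2.05,-0.3,0],[-3.1,-2.05,-0.3,0],[-3.1,-2.05,-0.3,0],[-3.1,-2.05,-0.3,0],[-3.1,-2.05,-0.3,0],[-3.1,-2.05,-0.3,0],[-3.1,-2.05,-0.3,0],[-3.1,-2.05,-0.3,0],[-3.1,-2.05,-0.3,0],[-3.1,-2.05,-0.3,0],[-3.1,-2.05,-0.3,0],[-3.1,-2.05,-0.3,0],[-3.1,-2.05,-0.3,0],[-1.5,-1.0,-0.2,-3],[0,0,0,-6],[0,0,0,0]]
  ]
}}

```text
t: 1.6
tool_pos: [0.5368, 0.1143, 0.278]
orientation: [-0.3, -3.126, 0.0]
force: [0.2, -0.1, 0.1]
opening: 0.0929
```

```bash
cat > look.py <<'E'
import sys,pickle
from h import *
n=sys.argv[1]
s=robot.read_state();p=robot.camera_params("wrist");im=robot.read_camera("wrist")
cv2.imwrite(f"pics/{n}.png",im[:,:,::-1]);pickle.dump((s,p),open(n+".pkl","wb"))
print(s["t"],s["tool_pos"].round(4),s["q"].round(2),s["force"].round(1),s["opening"])
print(cv2.Rodrigues(s["orientation"])[0].round(3))
E
python3 look.py w1
```

```text
1.6 [0.5368 0.1143 0.278 ] [ 0.12 -0.02  1.56 -0.    1.6  -1.26] [ 0.2 -0.1  0.1] 0.09294152768100841
[[-0.982  0.19  -0.001]
 [ 0.19   0.982 -0.   ]
 [ 0.001 -0.    -1.   ]]
```

View pics/w1.png

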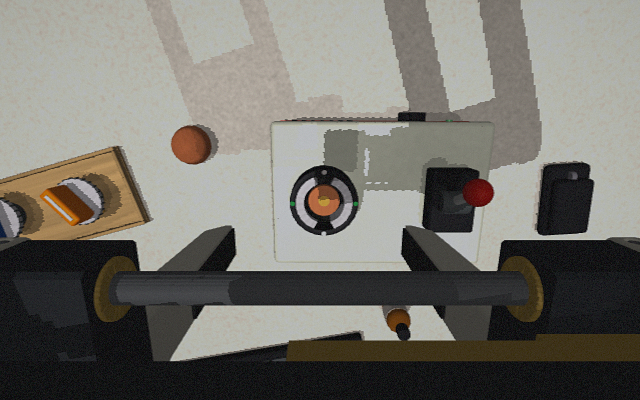

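The wrist view shows the port at (324,200), with white dots at (324,172) and (323,233) and green dots at (292,204) and (357,204). The red knob is at (478,193).

```bash
cat > port.py <<'E'
import pickle,sys
from h import *
n=sys.argv[1]
s,p=pickle.load(open(n+".pkl","rb"));im=cv2.imread(f"pics/{n}.png")[:,:,::-1].copy()
for nm,lo,hi in [("green",(50,90,50),(80,255,255)),("red",(0,190,60),(5,255,255)),("red2",(174,150,60),(180,255,255)),("copper",(6,120,80),(16,255,255)),("blue",(100,130,40),(125,255,255))]:
    for b in blobs(im,lo,hi,4)[0]:
        z={"green":.105,"red":.147,"red2":.147,"blue":.062}.get(nm,.094)
        print(nm,b[0],b[1],onz(p,b[0],z).round(4))
E
python3 port.py w1
python3 - <<'E'
from h import *
import pickle
s,p=pickle.load(open("w1.pkl","rb"));im=cv2.imread("pics/w1.png")
g=cv2.cvtColor(im,cv2.COLOR_BGR2GRAY)
# white box outline
m=(im.min(axis=2)>150).astype(np.uint8)
for c in [onz(p,u,.075)[:2] for u in [(271.5,122),(493.5,122)]]: print(c.round(4))
# tower: dark blob near (324,200)
r=g[155:245,280:370]; m=cv2.morphologyEx((r<70).astype(np.uint8),cv2.MORPH_CLOSE,np.ones((3,3)))
cs,_=cv2.findContours(m,cv2.RETR_EXTERNAL,cv2.CHAIN_APPROX_NONE);c=max(cs,key=cv2.contourArea);e=cv2.fitEllipse(c);print(e)
uv=np.array(e[0])+[280,155];print(uv,onz(p,uv,.105).round(4))
cv2.imwrite("pics/portz.png",cv2.resize(im[155:250,280:370],None,fx=6,fy=6,interpolation=cv2.INTER_CUBIC))
E
```

```text
green [448.5 120. ] 6 [0.4965 0.2551 0.105 ]
green [292.09 203.09] 22 [0.5506 0.0837 0.105 ]
green [355.1 203.3] 20 [0.5636 0.1495 0.105 ]
red [478.59 192.37] 450 [0.5632 0.2596 0.147 ]
red2 [478.6 182.7] 10 [0.5541 0.2603 0.147 ]
red2 [471.6 181.4] 5 [0.5517 0.2541 0.147 ]
red2 [485.8 183.6] 5 [0.5562 0.2667 0.147 ]
red2 [471.15 186.9 ] 20 [0.5568 0.2533 0.147 ]
red2 [467.79 196.58] 19 [0.5653 0.2496 0.147 ]
red2 [477.2 201.9] 10 [0.572  0.2577 0.147 ]
red2 [482.67 200.17] 6 [0.5713 0.2628 0.147 ]
red2 [471.   200.75] 4 [0.5698 0.2522 0.147 ]
red2 [473.  203.5] 4 [0.5728 0.2538 0.147 ]
copper [188.18 145.14] 965 [ 0.4708 -0.0118  0.094 ]
copper [323.29 200.22] 664 [0.5566 0.1165 0.094 ]
copper [ 64.25 205.7 ] 565 [ 0.5083 -0.1648  0.094 ]
copper [ 61.4 188.2] 5 [ 0.4891 -0.1604  0.094 ]
copper [ 15.6 194.6] 5 [ 0.4863 -0.2122  0.094 ]
copper [ 48.2 196. ] 5 [ 0.4946 -0.1779  0.094 ]
copper [ 71.86 196.71] 7 [ 0.5003 -0.1527  0.094 ]
copper [ 59.5 206.5] 6 [ 0.5082 -0.1703  0.094 ]
copper [ 88.6 209. ] 5 [ 0.517  -0.1398  0.094 ]
copper [397.36 320.4 ] 228 [0.721  0.1764 0.094 ]
blue [  1.59 231.57] 46 [ 0.5282 -0.2808  0.062 ]
[0.464  0.0769]
[0.5103 0.3149]
((43.5479621887207, 44.87192916870117), (66.00570678710938, 68.70555114746094), 0.09776131808757782)
[323.54796219 199.87192917] [0.5535 0.1172 0.105 ]
```

View pics/portz.png

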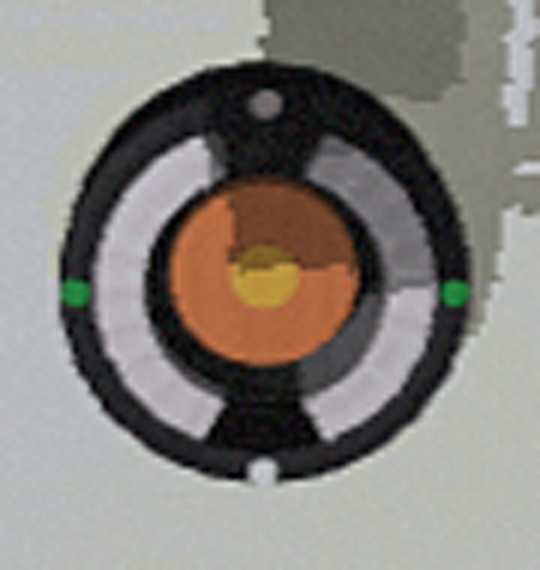

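Port axis from the green dots is (0.557, 0.1165) with yaw about -11.2°, and the box edge agrees to 1 mm. Next stop is over the blue cartridge.

>>> {"name": "carry_out", "arguments": {
  "commands": [
    [[-0.2,-1.7,0.1,0],[-0.35,-3.4,0.25,0],[-0.35,-3.4,0.25,0],[-0.35,-3.4,0.25,0],[-0.35,-3.4,0.25,0],[-0.35,-3.4,0.25,0],[-0.35,-3.4,0.25,0],[-0.35,-3.4,0.25,0],[-0.35,-3.4,0.25,0],[-0.35,-3.4,0.25,0],[-0.35,-3.4,0.25,0],[-0.35,-3.4,0.25,0],[-0.3,-1.9,0.1,-5],[0,0,0,-6],[0,0,0,0]]
  ]
}}

```text
t: 2.9
tool_pos: [0.4998, -0.2952, 0.2484]
orientation: [-0.002, -3.141, -0.001]
force: [1.3, -0.7, 0.6]
opening: 0.093
```

```bash
python3 look.py w2; python3 port.py w2 | grep blue
```

```text
2.9 [ 0.4998 -0.2952  0.2484] [-0.62  0.07  1.52  0.    1.55 -2.19] [ 1.3 -0.7  0.6] 0.0930294622653732
[[-1.     0.001 -0.001]
 [ 0.001  1.     0.001]
 [ 0.001  0.001 -1.   ]]
blue [299.65 194.09] 482 [ 0.5126 -0.3148  0.062 ]
```

View pics/w2.png

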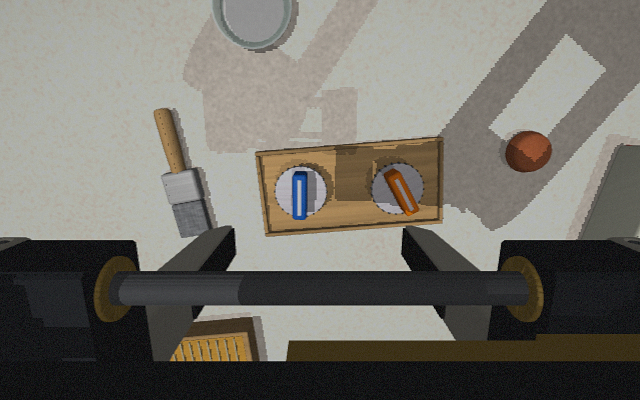

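The blue bar is at about (300,195), lying near vertical in the image on its light collar. Next I'll get its exact centre and angle.

```bash
python3 - <<'E'
from h import *
import pickle
s,p=pickle.load(open("w2.pkl","rb"));im=cv2.imread("pics/w2.png")
cv2.imwrite("pics/bz.png",cv2.resize(im[155:230,260:345],None,fx=8,fy=8,interpolation=cv2.INTER_CUBIC))
h=cv2.cvtColor(im,cv2.COLOR_BGR2HSV)[155:230,260:345]
m=cv2.inRange(h,(100,100,30),(128,255,255))
cs,_=cv2.findContours(m,cv2.RETR_EXTERNAL,cv2.CHAIN_APPROX_NONE);c=max(cs,key=cv2.contourArea)
print(cv2.minAreaRect(c))
g=im.min(axis=2)[155:230,260:345]
w=((h[...,1]<60)&(h[...,2]>110)).astype(np.uint8)
n,l,st,ce=cv2.connectedComponentsWithStats(w)
for i in range(1,n):
    if st[i,4]>25:
        pts=np.argwhere(l==i)[:,::-1]+[260,155.]
        W=np.array([onz(p,q,.062)[:2] for q in pts]);C=W.mean(0);e=np.linalg.eigh(np.cov((W-C).T))
        print(st[i],C.round(4),np.degrees(np.arctan2(*e[1][:,1][::-1])).round(1),np.sqrt(e[0]))
E
```

```text
((39.0, 40.0), (48.0, 14.0), 90.0)
[  15   12   52   49 1273] [ 0.5079 -0.3143] 91.4 [0.01356814 0.01720104]
[ 38  25   3  36 108] [ 0.5166 -0.3156] 179.1 [0.0009041  0.01184502]
[ 0 42  5 33 85] [ 0.5392 -0.3585] -179.2 [0.00103879 0.01007804]
```

View pics/bz.png

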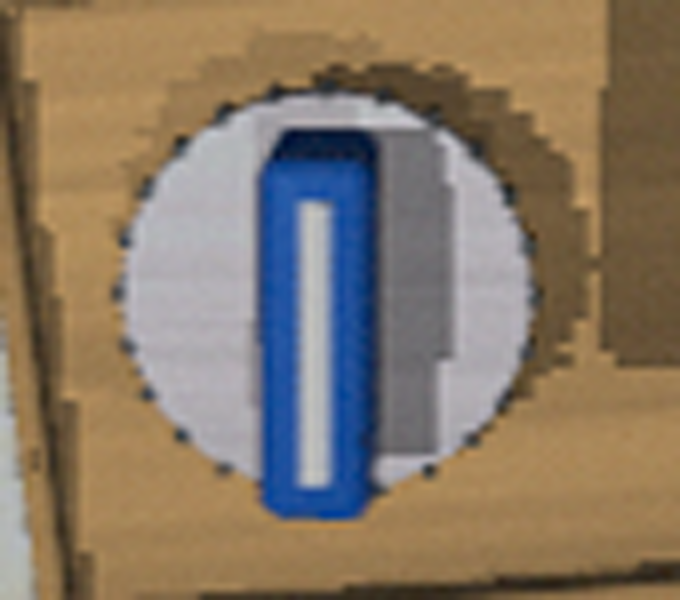

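```bash
python3 - <<'E'
from h import *
import pickle
s,p=pickle.load(open("w2.pkl","rb"))
print(onz(p,(260+326/8-.4,155+293/8-.4),.032))
ticks=[(327,87),(383,95),(433,110),(510,190),(535,295),(530,347),(510,395),(472,438),(430,470),(222,468),(180,435),(147,393),(127,347),(118,293),(123,240),(145,190),(180,143),(223,110),(275,93)]
W=np.array([onz(p,(260+u/8-.44,155+v/8-.44),.030)[:2] for u,v in ticks])
A=np.c_[2*W,np.ones(len(W))];x=np.linalg.lstsq(A,(W**2).sum(1),rcond=None)[0];print(x[:2],np.sqrt(x[2]+x[0]**2+x[1]**2))
E
```

```text
[ 0.5161142  -0.31574235  0.032     ]
[ 0.51673219 -0.31568999] 0.031469826904569294
```

>>> {"name": "carry_out", "arguments": {
  "commands": [
    [[-0.8,-1.0,1.0,0.9],[-0.85,-1.05,3.0,0],[0,0,3.5,0],[0,0,3.5,0],[0,0,3.5,0],[0,0,2.5,0],[0,0,1.8,0],[0,0,1.0,0],[0,0,0,0],[0,0,0,0],[0,0,0,0]]
  ],
  "claw": 6,
  "grip_force": 35
}}

```text
t: 3.87
tool_pos: [0.5178, -0.316, 0.0532]
orientation: [0.029, 3.139, -0.003]
force: [0.2, 0.9, 0.3]
opening: 0.0598
```

>>> {"name": "carry_out", "arguments": {
  "commands": [
    [[0,0,0,0],[0,0,0,0],[0,0,0,0],[0,0,0,0],[0,0,0,0],[0,0,0,0],[0,0,0,0],[0,0,0,0]]
  ],
  "claw": 0.5
}}

```text
t: 4.53
tool_pos: [0.5163, -0.3156, 0.051]
orientation: [-0.028, -3.141, -0.0]
force: [-1.0, -1.1, 1.7]
opening: 0.0155
```

>>> {"name": "carry_out", "arguments": {
  "commands": [
    [[0,0,-0.5,0],[0,0,-1.5,0],[0,0,-3.0,0],[0,0,-3.0,0],[0,0,-3.0,0],[0,0,-3.0,0],[-0.2,1.6,0,0],[-0.2,3.2,0,0],[-0.25,3.3,0,0],[-0.25,3.3,0,0],[-0.25,3.3,0,0],[-0.25,3.3,0,0],[-0.25,3.3,0,0],[-0.25,3.3,0,0],[-0.25,3.3,0,0],[-0.25,3.3,0,0],[-0.25,3.3,0,0],[-0.25,3.3,0,0],[-0.25,3.3,0,0],[-0.15,2.2,0,0]]
  ]
}}

```text
t: 6.2
tool_pos: [0.5564, 0.1199, 0.1909]
orientation: [-0.025, -3.141, -0.001]
force: [0.3, -0.2, -1.7]
opening: 0.0159
```

>>> {"name": "carry_out", "arguments": {
  "commands": [
    [[0,0,0,5.0],[0,0,0,5.2],[0,0,0,0],[0,0,0,0]]
  ]
}}

```text
t: 6.53
tool_pos: [0.5566, 0.1169, 0.1908]
orientation: [-0.302, -3.126, 0.0]
force: [-0.0, 0.2, -1.4]
opening: 0.0162
```

```bash
python3 look.py w3
```

```text
6.5333 [0.5566 0.1169 0.1908] [ 0.12  0.07  1.63 -0.    1.44 -1.26] [-0.   0.2 -1.4] 0.016230830592995456
[[-0.982  0.191 -0.001]
 [ 0.191  0.982 -0.   ]
 [ 0.001 -0.    -1.   ]]
```

View pics/w3.png

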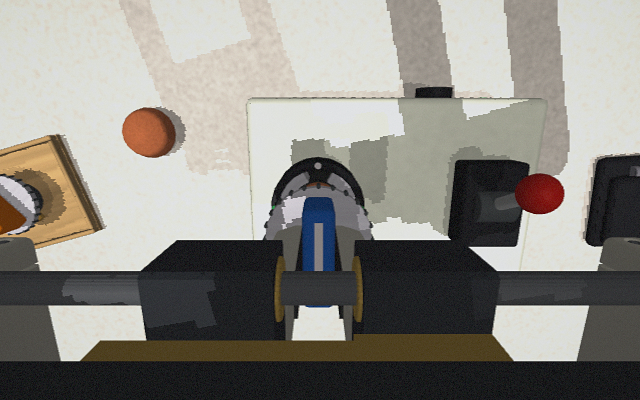

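```bash
python3 - <<'E'
from h import *
import pickle
s,p=pickle.load(open("w3.pkl","rb"));im=cv2.imread("pics/w3.png")
cv2.imwrite("pics/w3z.png",cv2.resize(im[145:315,255:385],None,fx=4,fy=4,interpolation=cv2.INTER_CUBIC))
for uv,z in [((318,251),.2018),((319,166),.105)]: print(onz(p,uv,z).round(4))
print(proj(p,[.5566,.1169,.2018]),proj(p,[.557-.0335*np.cos(.196),.1165+.0335*np.sin(.196),.105]))
E
```

```text
[0.5516 0.1182 0.2018]
[0.525  0.1242 0.105 ]
[317.25639122 260.94540982] [317.31830103 165.24214154]
```

View pics/w3z.png

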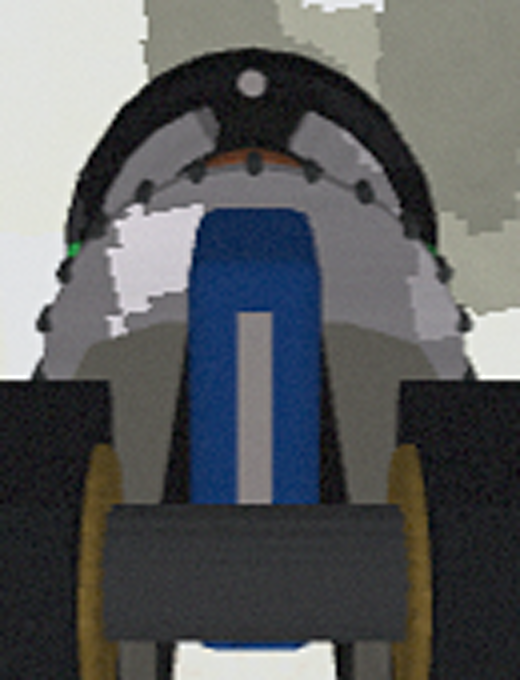

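```bash
python3 - <<'E'
from h import *
import pickle
for n,c,z in (("w2",np.array([.5165,-.3157]),.062),("w3",np.array([.5566,.1169]),.2018)):
    s,p=pickle.load(open(n+".pkl","rb"));R=cv2.Rodrigues(s["orientation"])[0]
    x=R[:2,0] if n=="w3" else np.array([-1,.018])
    print(n,[proj(p,[*(c+d*x),z]).round(1) for d in (.026,.0205)])
    print(proj(p,[*(c+.031*x),z-.03]).round(1))
E
```

```text
w2 [array([299. , 174.2]), array([299. , 179.2])]
[300.5 165.7]
w3 [array([317.2, 209.2]), array([317.2, 220.5])]
[317.3 185.7]
```

>>> {"name": "carry_out", "arguments": {
  "commands": [
    [[-0.04,-0.03,1.5,0.2],[0,0,1.5,0],[0,0,0.6,0],[0,0,0.4,0],[0,0,0.3,0],[0,0,0.3,0],[0,0,0.3,0],[0,0,0,0]]
  ]
}}

```text
t: 7.25
tool_pos: [0.5574, 0.1163, 0.142]
orientation: [0.312, 3.126, -0.0]
force: [-1.1, -0.1, -1.5]
opening: 0.0161
```

```bash
python3 - <<'E'
from h import *
s=robot.read_state();print(s["tool_pos"].round(4),s["force"].round(2),s["wrist_torque"].round(2),s["opening"])
E
```

```text
[0.5574 0.1163 0.142 ] [-1.05 -0.08 -1.51] [-0.03  0.03 -0.02] 0.016079719269806465
```

>>> {"name": "carry_out", "arguments": {
  "commands": [
    [[0,0,0.3,0],[0,0,0.3,0],[0,0,0.25,0],[0,0,0.2,0],[0,0,0,0],[0,0,0,0]]
  ]
}}

```text
t: 7.75
tool_pos: [0.558, 0.1164, 0.1328]
orientation: [0.312, 3.124, 0.0]
force: [-2.6, -0.8, 6.6]
opening: 0.0156
```

>>> {"name": "carry_out", "arguments": {
  "commands": [
    [[0,0,0.2,0],[0,0,0.1,0],[0,0,0,0],[0,0,0,0]]
  ]
}}

```text
t: 8.08
tool_pos: [0.558, 0.1164, 0.13]
orientation: [0.312, 3.124, 0.001]
force: [-2.3, -0.8, 8.2]
opening: 0.0159
```

>>> {"name": "carry_out", "arguments": {
  "commands": [
    [[0,0,0,3],[0,0,0,5],[0,0,0,5],[0,0,0,5],[0,0,0,5],[0,0,0,5],[0,0,0,5],[0,0,0,5],[0,0,0,5],[0,0,0,5],[0,0,0,5],[0,0,0,5],[0,0,0,5],[0,0,0,5],[0,0,0,5],[0,0,0,5],[0,0,0,5],[0,0,0,5],[0,0,0,2],[0,0,0,0]]
  ]
}}

```text
t: 9.75
tool_pos: [0.559, 0.1165, 0.1306]
orientation: [2.432, 1.985, 0.005]
force: [0.5, 0.2, 7.0]
opening: 0.0159
```

```bash
python3 - <<'E'
from h import *
s=robot.read_state();print(s["tool_pos"].round(4),s["force"].round(2),s["wrist_torque"].round(2),s["opening"],s["q"].round(2))
R=cv2.Rodrigues(s["orientation"])[0];print(R.round(3),np.degrees(np.arctan2(R[1,1],R[0,1])))
E
```

```text
[0.559  0.1165 0.1306] [0.55 0.15 7.  ] [-0.11  0.1  -0.02] 0.01587486484998051 [ 0.12  0.12  1.69 -0.    1.33  0.32]
[[ 0.2    0.98   0.004]
 [ 0.98  -0.2    0.   ]
 [ 0.001  0.004 -1.   ]] -11.546111043371795
```

>>> {"name": "carry_out", "arguments": {
  "commands": [
    [[0,0,-0.2,0],[0,0,-0.2,0],[0,0,-0.2,0],[0,0,0,0],[0,0,0,0]]
  ]
}}

```text
t: 10.17
tool_pos: [0.5589, 0.1165, 0.1363]
orientation: [2.429, 1.988, 0.005]
force: [2.0, 0.2, 5.5]
opening: 0.0159
```

>>> {"name": "carry_out", "arguments": {
  "commands": [
    [[0,0,-0.1,0],[0,0,0,0],[0,0,-0.1,0],[0,0,0,0],[0,0,0,0]]
  ]
}}

```text
t: 10.58
tool_pos: [0.5584, 0.1165, 0.137]
orientation: [2.43, 1.989, 0.003]
force: [5.2, 1.1, 1.6]
opening: 0.016
```

The upward force dropped sharply over 0.7 mm of travel, so the lugs are in the notches. I'll release and look.

>>> {"name": "carry_out", "arguments": {
  "commands": [
    [[0,0,0,0],[0,0,0,0],[0,0,0,0],[0,0,0,0],[0,0,0,0],[0,0,0,0],[0,0,-1.0,0],[0,0,-2.0,0],[0,0,-3.0,0],[0,0,-3.0,0],[0,0,-2,0],[0,0,0,0]]
  ],
  "claw": 5
}}

```text
t: 11.58
tool_pos: [0.56, 0.1167, 0.2538]
orientation: [2.427, 1.987, 0.013]
force: [0.9, 0.2, 1.8]
opening: 0.0497
```

```bash
python3 look.py w4; python3 - <<'E'
from h import *
im=robot.read_camera("scene");cv2.imwrite("pics/s4.png",cv2.resize(im[150:290,330:470],None,fx=4,fy=4,interpolation=cv2.INTER_CUBIC)[:,:,::-1])
E
```

```text
11.5833 [0.56   0.1167 0.2538] [ 0.12  0.04  1.55 -0.    1.55  0.31] [0.9 0.2 1.8] 0.04974480020087521
[[ 0.198  0.98   0.01 ]
 [ 0.98  -0.198  0.001]
 [ 0.003  0.009 -1.   ]]
```

View pics/w4.png

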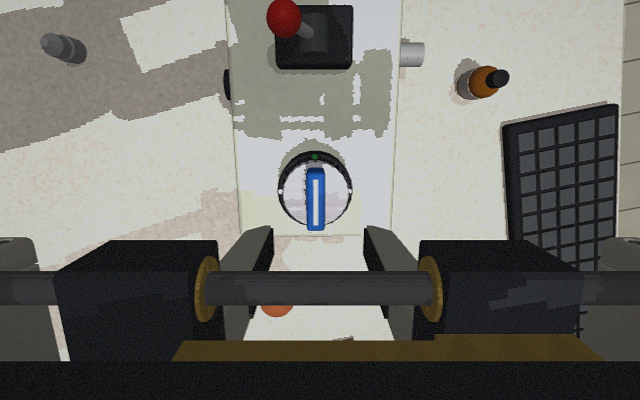

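View pics/s4.png

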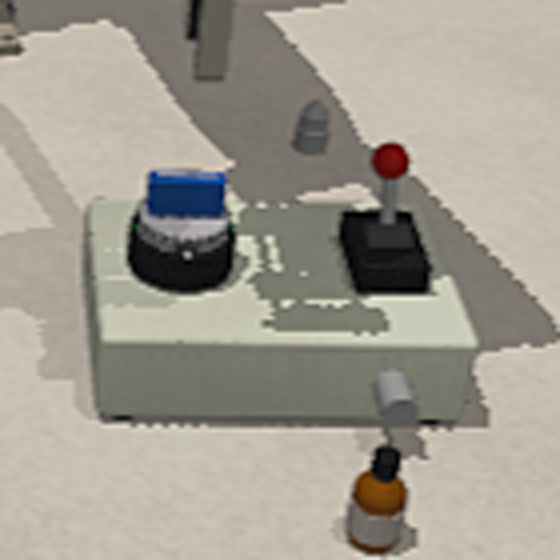

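```bash
python3 - <<'E'
from h import *
import pickle
s,p=pickle.load(open("w4.pkl","rb"));im=cv2.imread("pics/w4.png")
g=im[165:235,300:332];h=cv2.cvtColor(g,cv2.COLOR_BGR2HSV)
w=((h[...,1]<70)&(h[...,2]>120)).astype(np.uint8)
n,l,st,ce=cv2.connectedComponentsWithStats(w)
for i in range(1,n):
    if st[i,4]>25:
      for z in(.148,.144):
        pts=np.argwhere(l==i)[:,::-1]+[300,165.]
        W=np.array([onz(p,q,z)[:2] for q in pts]);C=W.mean(0);e=np.linalg.eigh(np.cov((W-C).T))
        print(st[i],C.round(4),np.degrees(np.arctan2(*e[1][:,1][::-1])).round(1),(np.sqrt(e[0][1]*12)).round(4))
im0=cv2.imread("pics/w2.png")
h=cv2.cvtColor(im,cv2.COLOR_BGR2HSV)
m=cv2.inRange(h,(0,150,60),(5,255,255))|cv2.inRange(h,(174,150,60),(180,255,255))
n,l,st,ce=cv2.connectedComponentsWithStats(m);i=1+st[1:,4].argmax();print(st[i],ce[i],onz(p,ce[i],.145))
P={k:robot.camera_params(k) for k in("scene","top")}
print("scene/top knob",tri(P["scene"],(427.35,189.09),P["top"],(215.97,174.74)))
print("wrist1/top",tri(pickle.load(open("w1.pkl","rb"))[1],(477.9,192.3),P["top"],(215.97,174.74)))
print("wrist1/wrist4",tri(pickle.load(open("w1.pkl","rb"))[1],(477.9,192.3),p,ce[i]))
E
```

```text
[   0    0   32   70 1029] [0.5585 0.1168] 77.4 0.0672
[   0    0   32   70 1029] [0.5583 0.1158] 77.4 0.0683
[ 13  15   5  45 219] [0.5573 0.116 ] 78.2 0.0394
[ 13  15   5  45 219] [0.5571 0.115 ] 78.2 0.04
[ 267    0   35   38 1049] [283.48903718  17.74261201] [0.56263763 0.25937783 0.145     ]
scene/top knob (array([0.56388914, 0.25697452, 0.15200902]), np.float64(0.001365965216645447))
wrist1/top (array([0.56514553, 0.26043285, 0.14301236]), np.float64(0.0019104531664840515))
wrist1/wrist4 (array([0.56271674, 0.25853344, 0.14796715]), np.float64(8.118856267385735e-05))
```

Bar angle is 78.2° against the ideal 78.8°, so it is locked. The knob is at (0.563,0.259,0.147). I'll close the fingers and go to its -x side.

>>> {"name": "carry_out", "arguments": {
  "commands": [
    [[1.4,-0.75,0,0],[2.5,-1.3,0,0],[2.5,-1.3,0,0],[2.5,-1.3,0,0],[2.5,-1.3,0,0],[2.0,-1.1,0,0],[0.5,-0.3,1.2,0],[0,0,2.5,0],[0,0,2.5,0],[0,0,2.5,0],[0,0,1.5,0],[0,0,1.0,0],[0,0,0,0],[0,0,0,0]]
  ],
  "claw": 0,
  "grip_force": 20
}}

```text
t: 12.85
tool_pos: [0.5122, 0.2665, 0.1337]
orientation: [-2.431, -1.989, 0.003]
force: [0.2, 0.7, 0.1]
opening: 0.0008
```

```bash
python3 look.py w5
```

```text
12.85 [0.5122 0.2665 0.1337] [ 0.39  0.14  1.66 -0.    1.34  0.59] [0.2 0.7 0.1] 0.0008028479446294946
[[ 0.198  0.98  -0.002]
 [ 0.98  -0.198 -0.001]
 [-0.001 -0.002 -1.   ]]
```

View pics/w5.png

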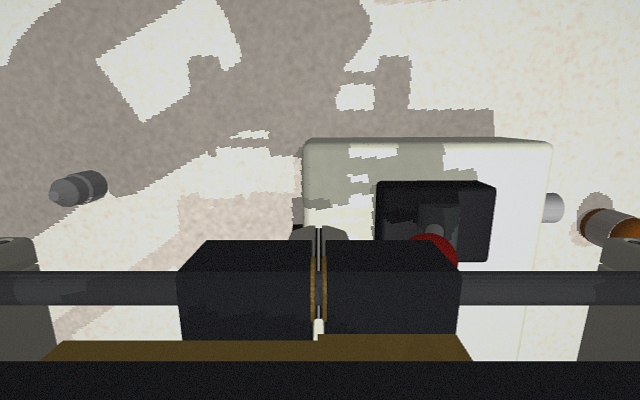

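>>> {"name": "carry_out", "arguments": {
  "commands": [
    [[0,0.3,-0.8,0],[0,0.7,0,0],[0,0.8,0,0],[0,0.8,0,0],[0,0.8,0,0],[0,0.8,0,0],[0,0.8,0,0],[0,0.5,0,0],[0,0,0,0]]
  ]
}}

```text
t: 13.65
tool_pos: [0.5678, 0.2557, 0.1422]
orientation: [2.432, 1.989, -0.0]
force: [0.4, -0.0, -0.5]
opening: 0.0004
```

```bash
python3 look.py w6; python3 - <<'E'
from h import *
im=robot.read_camera("scene");cv2.imwrite("pics/s6.png",cv2.resize(im[130:270,350:490],None,fx=4,fy=4,interpolation=cv2.INTER_CUBIC)[:,:,::-1])
E
```

```text
13.65 [0.5678 0.2557 0.1422] [ 0.34  0.25  1.52 -0.    1.37  0.54] [ 0.4 -0.  -0.5] 0.00044777957716993076
[[ 0.198  0.98   0.   ]
 [ 0.98  -0.198 -0.   ]
 [-0.     0.    -1.   ]]
```

View pics/s6.png

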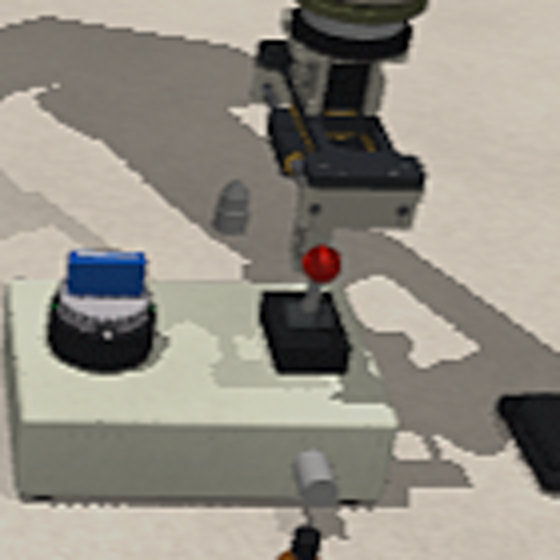

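The knob is ahead of the fingers and is being pushed over. I'll continue.

>>> {"name": "carry_out", "arguments": {
  "commands": [
    [[0,0.5,0,0],[0,0.5,0,0],[0,0.4,0,0],[0,0.2,0,0],[0,0,0,0]]
  ]
}}

```text
t: 14.17
tool_pos: [0.5827, 0.2529, 0.1425]
orientation: [2.431, 1.99, -0.0]
force: [-0.5, -0.4, -0.4]
opening: 0.0006
```

>>> {"name": "carry_out", "arguments": {
  "commands": [
    [[0,0.3,0,0],[0,0,0,0]]
  ]
}}

```text
t: 14.33
tool_pos: [0.5833, 0.2529, 0.1424]
orientation: [-2.428, -1.988, 0.006]
force: [-12.3, -0.1, 5.7]
opening: 0.0006
```

>>> {"name": "carry_out", "arguments": {
  "commands": [
    [[0,0.1,0,0],[0,0,0,0],[0,-0.8,0,0],[0,-2,0,0],[0,-3,0,0],[0,-1,-2,0],[0,0,-3,0],[0,0,-4,0],[0,-3,-3,0],[-2,-3,0,0],[-2,-1,0,0],[0,0,0,0]]
  ]
}}

```text
t: 15.33
tool_pos: [0.442, 0.239, 0.2635]
orientation: [2.429, 1.99, 0.003]
force: [-0.2, -0.8, -0.2]
opening: 0.0004
```

```bash
python3 look.py w7; python3 - <<'E'
from h import *
im=robot.read_camera("scene");cv2.imwrite("pics/s7.png",im[:,:,::-1])
t=robot.read_camera("top");cv2.imwrite("pics/t7.png",t[:,:,::-1])
P={k:robot.camera_params(k) for k in("scene","top")}
a=[b[0] for b in blobs(im,(0,200,90),(4,255,255),25)[0] if abs(b[0][0]-427)<20]
b=[b[0] for b in blobs(t,(0,200,90),(4,255,255),15)[0] if abs(b[0][0]-217)<20]
print(a,b)
if a and b:
    X,e=tri(P["scene"],a[0],P["top"],b[0]);print(X,e,(X[:2]-[.5842,.2538])@[.981,-.194])
E
```

```text
15.3333 [0.442  0.239  0.2635] [ 0.39 -0.15  1.71 -0.    1.58  0.59] [-0.2 -0.8 -0.2] 0.00039898286958475694
[[ 0.197  0.98   0.002]
 [ 0.98  -0.197  0.   ]
 [ 0.     0.002 -1.   ]]
[array([430.96, 199.72])] [array([220.18, 156.73])]
[0.61089515 0.24778492 0.14878059] 0.0011268496948918956 0.02735486890267679
```

View pics/w7.png

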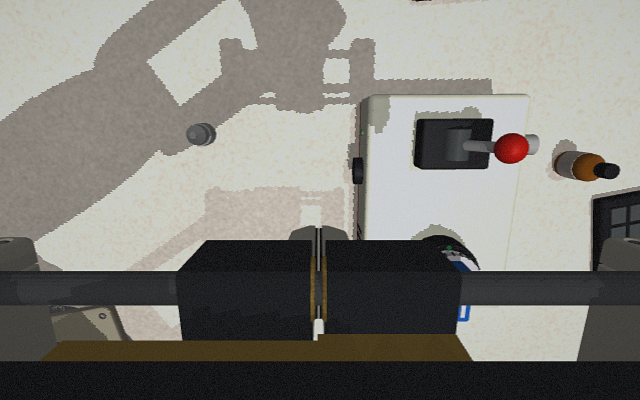

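View pics/s7.png

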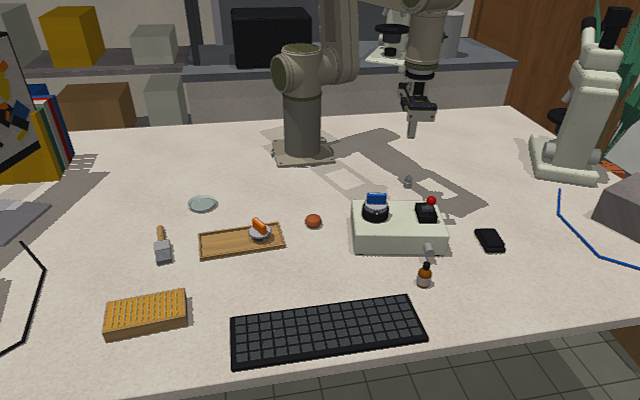

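View pics/t7.png

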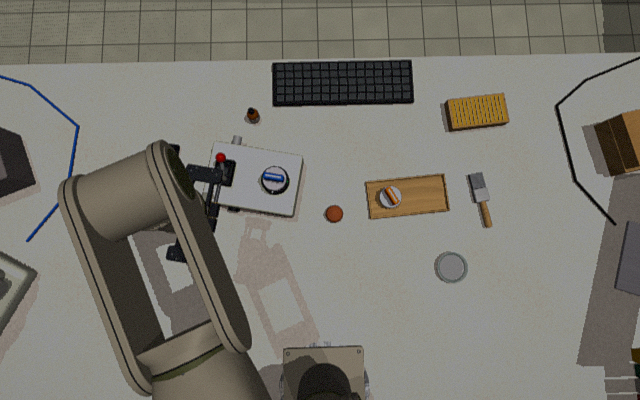

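The knob is now 27 mm to the +x side, which is the far end. The cartridge stays locked along the green-dot line and everything else is unmoved. I'll hand in.

```bash
python3 -c "
from plant import robot
print(robot.close_job())"
```

```text
the job is handed in; nothing more can be done
None
```

The blue cartridge is locked in the port and the lamp switch is pushed fully over. I handed the job in at about 15.5 s, with the gripper clear of everything. No verdict was reported.

- **Cartridge:** I lowered it through the slots, pressed it about 20 mm below the mouth and turned it 90° clockwise. On the way back up, the upward force fell from about 5.5 to 1.6 N over the last 0.7 mm, at the height expected for the notches (underside about 14 mm below the mouth). After release its bar read 78.2°, against 78.8° for the green dots. I judged the locked height from arm position and force only, because the cameras could not resolve the 4 mm between locked and jammed.
- **Switch:** I pushed the knob until the force jumped to about 12 N at the end stop. Afterwards it measured 27 mm to the +x side, a swing of about 0.9 rad from its measured start, which fits fully over to within the measuring error.
- **Disagreements:** Camera pairs differed by up to 9 mm on the knob's height (143 to 152 mm) and about 3 mm sideways. I pushed at mid-height, so this made no difference.
- **Everything else:** In the final top and scene views, the orange cartridge and the other objects look unmoved.

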